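# Close and start the varnish curing cabinet

### The job

Two freshly varnished plugs stand on the sample tray of the small UV curing cabinet. With the fingertips, push the tray fully home so that its blue front rests against the cabinet, then push the amber-windowed lid gently down until it is fully shut, and only then press the green start button all the way in and let it go. Push only: do not lift the tray or the plugs, keep the plugs standing, do not press the red button, and leave everything else on the bench where it is.

Things in the scene. Friction and masses are not known exactly. Their poses are not given: they have to be found in the camera images.
- cabinet: White UV curing cabinet, fixed to the bench. Origin: centre of the chamber's underside, on the bench. Its open front, where the tray enters, faces its own -x; its left is +y; z up. Chamber 170 x 170 mm, x and y from -85 to 85 mm, open on top, rim at z = 110 mm. A grey pod 70 mm high with two buttons on top stands on its right, y = -85 to -155 mm.
- shelf (a point): Middle of the front end of the dark steel loading shelf, on its upper face: x = -185, y = 0, z = 18 mm of the cabinet. Shelf and chamber floor are one level plate, 170 mm wide, top at z = 18 mm; the tray slides on it.
- tray: Loose aluminium tray, 0.4 to 0.8 kg, flat on shelf and chamber floor, partly inside. Origin: centre of the underside of its 150 (x) by 140 (y) mm pan; axes as the cabinet's within 2 degrees; rims 20 mm high. It slides along the cabinet's +x, with about 3 mm of play a side, against 2 to 8 N of friction. Starts 45 to 80 mm out; fully home its origin is at x = -10, z = 18 mm in the cabinet's frame.
- tray_front (a point): Middle of the upper edge of the outer face of the tray's blue front panel: x = -85, y = 0, z = 75 mm of the tray. The panel is 165 mm wide (y), 10 mm thick and reaches from 2 to 75 mm above the tray's underside. Home, its back rests on the front ends of the chamber walls, the outer face at x = -95 mm of the cabinet.
- lid (a joint): Angle of the chamber's lid, a plate 170 by 170 mm and 8 mm thick with a white frame and an amber window, hinged at the rear rim of the chamber. 0 = shut, lying flat on the rim; about 1.57 = standing upright; it opens up and back, stop at 1.75. Starts at 1.1 to 1.55. A stiff friction hinge: it stays wherever it is left and needs about 1 to 4 N near its edge to push it down.
- lid_hinge (a point): Middle of the lid's hinge axis (fixed on the cabinet, at x = 85, y = 0, z = 110 mm of the cabinet; the axis runs along the cabinet's y). It lies in the underside of the lid.
- lid_edge (a point): Middle of the free edge of the lid, on its outer (upper when shut) face: 170 mm from the hinge axis and 8 mm above the lid's underside. The outer face looks up when shut and away from the chamber (cabinet's +x) when the lid stands upright.
- start (a joint): Travel of the green start button, 0 (up) to 0.006 m (fully in), pressed straight down; spring, about 5 N fully in, and comes back up by itself.
- start_top (a point): Centre of the top of the green start button, 28 mm across, at x = -45, y = -120 mm of the cabinet, 35 mm from the chamber's wall.
- stop (a joint): Travel of the red stop button, as the green one: 0 up, 0.006 m fully in. To be left alone.
- stop_top (a point): Centre of the top of the red stop button, 28 mm across, 80 mm behind the green one.
- plug_a: Turned copper-brown end plug standing loose on the tray, 30 mm across the foot, 43 mm high. Origin: centre of its underside, z up.
- plug_b: Turned pale wooden end plug standing loose on the tray, same shape and size.
- varnish: Amber bottle with a blue cap, 52 mm across, 105 mm high, bystander. Origin: centre of its underside.
- block: Dark wooden block, 50 x 35 x 30 mm, bystander. Origin: centre of its underside.
- cup: White ceramic cup, 70 mm across, 75 mm high, bystander. Origin: centre of its underside.
- screwdriver: Screwdriver with a red handle lying on the bench, bystander. Origin underneath it.
- mallet: Small hammer lying on the bench, bystander. Origin underneath it.
- jar: Clear jar with a white lid, 60 mm across, 60 mm high, bystander. Origin: centre of its underside.
- rosin: Cork block, 60 x 40 x 22 mm, bystander. Origin: centre of its underside.
Things that resemble listed ones, but are neither listed nor needed, are in the scene too. There is more than one size of the tray; the job needs the middle-sized.

How it is judged:
On the way, in this order (a step that is already met when the one before it is completed fails the run):
1. the tray is pushed home, its front against the cabinet (within 5 mm) (x of tray in the frame of cabinet above -0.015 m), for 0.2 s.
2. the lid is pushed shut over the tray (within 0.05 rad) (value of joint lid below 0.05 rad and x of tray in the frame of cabinet above -0.015 m), for 0.2 s.
3. the green button is pressed in (at least 4 mm of its 6 mm) (all of step 2 and value of joint start above 0.004 m), for 0.1 s.
At the end, for the whole second after the job is handed in: The tray is home (its origin less than 5 mm short of its seat) and flat on the floor, the lid is shut within 0.05 rad, the green button has been pressed and is up again, the red one is up, both plugs stand upright within 0.2 rad, and all is at rest (all of step 2 and z of tray in the frame of cabinet below 0.022 m and value of joint each of start, stop below 0.002 m and angle between each of plug_a, plug_b's own z axis and vertical below 0.2 rad and linear speed of each of tray, plug_a, plug_b below 0.02 m/s); the robot touches nothing.
It fails at once if the start button is pressed before the tray is home and the lid shut (value of joint start above 0.003 m and (not (value of joint lid below 0.05 rad) or not (x of tray in the frame of cabinet above -0.015 m))).
It fails at once if the red stop button is pressed (value of joint stop above 0.003 m).
It fails at once if the tray is lifted (12 mm) or tilted (0.2 rad), or a plug is tipped over (0.5 rad) or lifted off the tray (z of tray in the frame of cabinet above 0.03 m or angle between tray's own z axis and vertical above 0.2 rad or angle between any of plug_a, plug_b's own z axis and vertical above 0.5 rad or z of any of plug_a, plug_b in the frame of tray above 0.02 m).
It fails at once if the lid is slammed (over 4 rad/s) (velocity of joint lid below -4 rad/s).
It fails at once if a bystander on the bench is moved by more than 20 mm (distance of any of varnish, block, cup, screwdriver, mallet, jar, rosin from where it was at the start of the episode above 0.02 m).
It also fails if it takes over 61 s, if anything falls off the work surface, if the arm or the gripper's body presses on something with over 40 N, if the wrist force passes 120 N, or if a joint passes its speed limit or range.

### The arm

A 6-joint arm with a two-finger parallel gripper is mounted at the origin on the work surface. World frame = base frame: x ahead of the robot, y to its left, z up, the work surface at z = 0. Lengths are in m, angles in rad, forces in N, time in s.
With the tool pointing down it reaches from about 0.3 to 0.775 m from the base axis. Payload 14.6 kg.
Tool frame: the origin (TCP) lies at the very end of the fingers, on their centre line; the grasp point (between the pads) lies 19 mm behind it; z points along the fingers, y is the line along which they close (so a half turn about z gives the same grasp; the last joint's range is limited). The gripper opens to 94 mm and grips with 3 to 60 N. Pads are 16 mm wide; open, the fingers measure 119 mm over their backs; the gripper's body (75 mm by 177 mm) begins 78 mm behind the grasp point.
Start: joints at [1.278, 0.3, 1.521, -0, 1.321, -0.067], TCP at [0.123, 0.536, 0.205] pointing down, gripper open.
Joint ranges: [-3.03, 3.03], [-0.79, 2.21], [0.23, 2.52], [-1.04, 4.18], [0, 3.07], [-2.55, 2.55]. Speed limits (rad/s): [2.22, 2.22, 2.57, 3.14, 3.14, 3.14].

### API

Orientations are given as [roll, pitch, yaw] about the fixed x, y, z axes, in that order (R = Rz(yaw) Ry(pitch) Rx(roll)).
In Python, from station import ctrl gives the robot as it stands. The module is installed in compiled form; this text tells all that it offers.
- The arm moves only by the tool step_arm, never from a script. Its argument "deltas" is a list of rows, each an object with "dp": the shift along the tool's x, y, z scaled (see below), a list of three; "twist": the turn about the tool's z scaled (see below). In form: [{"dp": [tx, ty, tz], "twist": twist}, ...]. A call has 1 to 12 rows; each row shifts and turns the commanded pose from where the row before left it, along the tool's axes as they then stand; what a row does not reach is not made up. The controller multiplies each number of a shift by 0.04 m and each number of a turn by 4 degrees. A row lasts 1/10 s, in which the tool goes at most 50 mm and 8.59 degrees, less where a joint would pass 70% of its speed; a pose out of reach is approached as far as the arm can. A call with a number of a shift or a turn outside -1 to 1 is refused whole. A call with a gripper value outside its range is refused whole. "gripper" is the opening, from -1 (shut) to 1 (fully open), set as the call begins (left out, the last holds). The fingers move at their own pace and stop on an object; "squeeze" is the grip in N (left out, the last holds). Time passes only in rows, so rows that do not move let the fingers close. It gives the time, the measured TCP pose, the force, the opening and the grip force at its end, in the units of the state.
- ctrl.get_obs(): the state, without advancing time (a new reading comes with each control period).
- ctrl.camera(name): name is "scene" or "top"; returns (picture, depth): 420x560x3 uint8, red, green, blue; 420x560 float32, m along the optical axis (not along the pixel's ray), 0 where there is no reading.
- ctrl.get_calibration(name): a dict with "fx", "fy", "cx", "cy" (pixels), "distortion" ([k1, k2, p1, p2, k3] as OpenCV has them; the pictures are not rectified), "world_to_cam" (4x4, takes a point from world to camera coordinates). Camera axes: x right, y down, z forward; pixel columns grow to the right and rows downward; lengths in m; the calibration is good to about 2 mm. A picture is of the moment at which its call begins. get_calibration takes no time and is no camera call.
- ctrl.hand_in(): hands the job in; it is judged then, once.
Trained networks look in the newest picture that a camera, given by its name, has taken for a name from the list of things; names that differ only in an ending like _2 or _b are one class to them, and where a whole thing is asked for, a point or a joint stands for the part that bears it (a point fixed in the world has none). Each returns a list of dicts, best first, with "conf" (0 to 1); they miss things now and then, are a little off and sometimes report something else, mostly with a low value. They report only what shows in the picture. A call takes as long as a camera call. They do not tell look-alikes from the thing itself.
- ctrl.spot_in(camera, label): "rect" ([left, top, right, bottom] as shares, 0 to 1, of the picture: columns of its width, rows of its height, round what is visible of it).
- ctrl.cut_out(camera, label): "pixels" (420x560 bool, what is visible of it) and "rect" ([left, top, right, bottom] as shares, 0 to 1, of the picture: columns of its width, rows of its height, round what is visible of it).
The state is a dict: "time_s": time; "qpos": joint angles; "joint_vel": joint speeds; "tau": joint torques, N m; "ee_pos": TCP position; "eef_rot": TCP orientation; "force": force on the tool from outside, world axes, zero at the start; "moment": the same for the moment, N m; "grip_width": finger opening in m; "grip_force": force on a finger pad.
Only numpy, scipy, OpenCV 4.12 (cv2) and the standard library are available. Lean on these libraries where they do the work, as an engineer would, in place of code of your own. Each camera call takes 0.05 s, during which the arm holds its last target. There are 200 camera calls.

## Working session

There is one attempt and no reset: what is moved stays moved. The work goes in short steps, Python scripts to look and compute and a tool call to move; the robot and the scene stay as the last step left them, time stands still between calls to the robot, and variables do not carry over. Pictures are saved under pics/ and viewed, at most 10 in all, crops included, and the job is handed in when it is done.

Besides the shell and the picture viewer there is one more tool, called after ">>>" in YAML: its name, and indented under it one key for each argument. step_arm: Moves the arm, as the interface text tells. Its arguments: {"type":"object","properties":{"deltas":{"type":"array"},"gripper":{"type":"number"},"squeeze":{"type":"number"}},"required":["deltas"]}

```bash
mkdir -p pics
cat > h.py <<'E'
from station import ctrl
import numpy as np, cv2
def cam(n):
    im,d=ctrl.camera(n); return im,d,ctrl.get_calibration(n)
def pts(d,c):
    K=np.array([[c['fx'],0,c['cx']],[0,c['fy'],c['cy']],[0,0,1.]])
    v,u=np.mgrid[:d.shape[0],:d.shape[1]]
    p=cv2.undistortPoints(np.stack([u.ravel(),v.ravel()],1).astype(np.float64)[:,None],K,np.array(c['distortion'],float))[:,0]
    z=d.ravel()
    P=np.c_[p*z[:,None],z]
    M=np.linalg.inv(np.array(c['world_to_cam']))
    W=P@M[:3,:3].T+M[:3,3]
    W[z<=0]=np.nan
    return W.reshape(*d.shape,3)
E
python3 - <<'E'
from h import *
o=ctrl.get_obs(); print(o)
for n in('scene','top'):
    im,d,c=cam(n); cv2.imwrite(f'pics/{n}0.png',im[:,:,::-1]); np.save(n+'.npy',pts(d,c)); np.save(n+'im.npy',im)
    for l in ('tray','cabinet','lid','start','stop','plug_a','tray_front'):
        print(n,l,[(round(r['conf'],2),(np.array(r['rect'])*[560,420,560,420]).round().tolist()) for r in ctrl.spot_in(n,l)][:4])
E
```

```text
{'time_s': 0.0, 'qpos': array([ 1.27841440e+00,  3.00480730e-01,  1.52161750e+00, -1.38468937e-05,
        1.32067085e+00, -6.66009149e-02]), 'joint_vel': array([ 4.12696305e-04, -6.34405816e-04, -1.01537615e-03,  7.70851507e-04,
       -1.10435908e-03, -2.39687771e-05]), 'tau': array([ 9.79449615e-04, -5.31799829e+01, -3.52746570e+01,  7.09049148e-02,
        2.43029022e-02, -6.33859395e-05]), 'ee_pos': array([0.1230558 , 0.53577908, 0.20486564]), 'eef_rot': array([-3.14041794e+00, -6.49110792e-05,  2.91581504e+00]), 'force': array([0.77224792, 0.25070068, 0.55610993]), 'moment': array([-0.0056625 ,  0.01397776, -0.02953576]), 'grip_force': 0.0, 'grip_width': 0.09390549561595676}
scene tray [(0.81, [289.0, 121.0, 367.0, 179.0]), (0.71, [183.0, 183.0, 232.0, 225.0]), (0.66, [245.0, 207.0, 304.0, 258.0]), (0.32, [242.0, 143.0, 359.0, 268.0])]
scene cabinet [(0.75, [238.0, 143.0, 358.0, 273.0]), (0.42, [296.0, 142.0, 347.0, 208.0])]
scene lid [(0.72, [295.0, 141.0, 349.0, 208.0])]
scene start []
scene stop []
scene plug_a [(0.54, [278.0, 227.0, 287.0, 242.0]), (0.32, [298.0, 144.0, 345.0, 206.0])]
scene tray_front [(0.97, [245.0, 208.0, 302.0, 258.0]), (0.84, [178.0, 178.0, 230.0, 224.0]), (0.84, [288.0, 126.0, 364.0, 178.0])]
top tray [(0.83, [262.0, 180.0, 313.0, 226.0]), (0.83, [317.0, 249.0, 357.0, 289.0]), (0.61, [150.0, 247.0, 240.0, 338.0]), (0.53, [153.0, 148.0, 181.0, 171.0])]
top cabinet [(0.42, [270.0, 164.0, 277.0, 176.0])]
top lid [(0.98, [234.0, 174.0, 259.0, 231.0])]
top start [(0.52, [270.0, 166.0, 275.0, 177.0])]
top stop [(0.39, [246.0, 169.0, 252.0, 178.0]), (0.27, [314.0, 157.0, 330.0, 167.0])]
top plug_a [(0.41, [288.0, 197.0, 292.0, 200.0])]
top tray_front [(0.91, [266.0, 181.0, 314.0, 232.0]), (0.84, [148.0, 249.0, 236.0, 339.0]), (0.67, [317.0, 248.0, 357.0, 287.0])]
```

Run:
```python
import cv2
a=cv2.imread('pics/scene0.png');cv2.imwrite('pics/s1.png',cv2.resize(a[90:300,150:430],(800,600),interpolation=2))
b=cv2.imread('pics/top0.png');cv2.imwrite('pics/t1.png',cv2.resize(b[110:350,130:450],(800,600),interpolation=2))
```

```text
(no output)
```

View pics/s1.png

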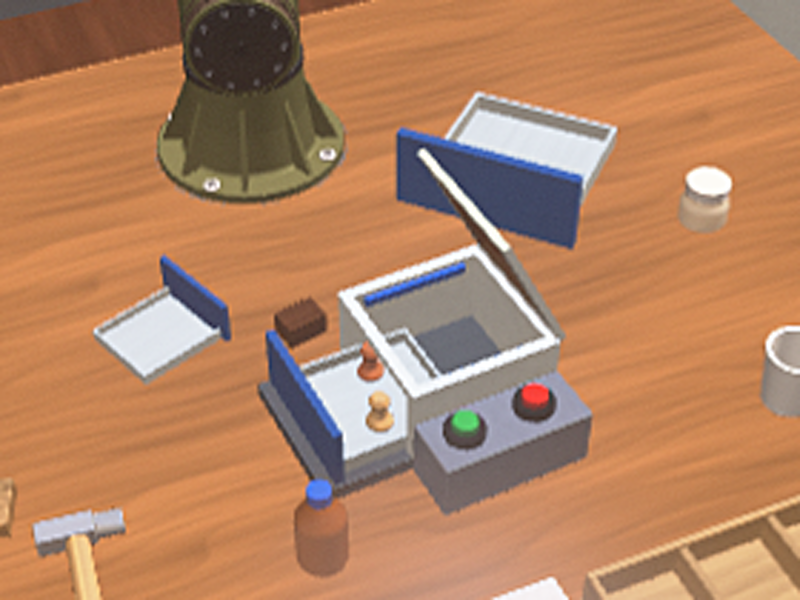

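View pics/t1.png

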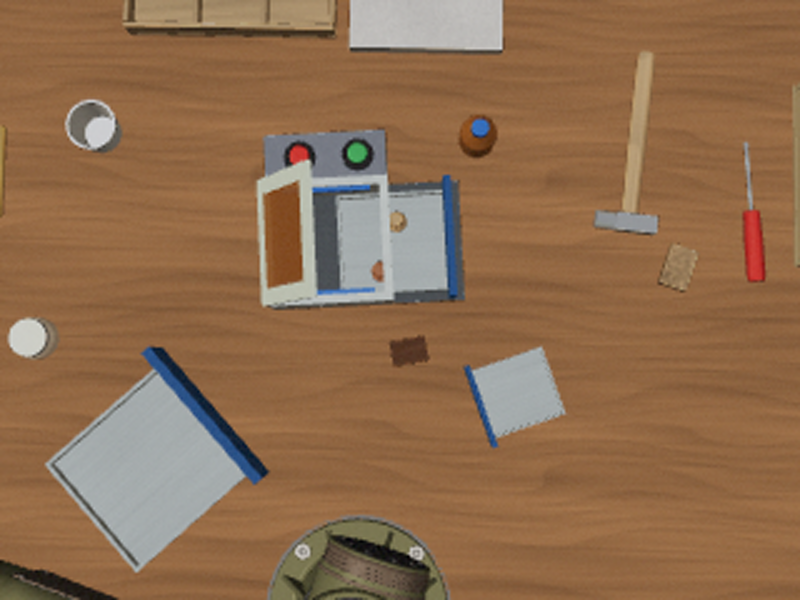

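The scene view shows the middle tray (blue front) on the shelf with both plugs on it, and the lid leaning open. In the full picture the green button is at about (312,240) and the red one at (337,230). The top view shows the tray front on the right at full-picture (310,205), so cabinet +x points roughly to world +y. The varnish bottle stands beyond the shelf and the block is on the robot's side.

Run:
```python
from h import *
S=np.load('scene.npy');T=np.load('top.npy');si=np.load('sceneim.npy').astype(int);ti=np.load('topim.npy').astype(int)
# rough area in top: rows 160-235, cols 230-320
for n,W,im,(r0,r1,c0,c1) in(('top',T,ti,(155,240,228,322)),('scene',S,si,(135,275,235,365))):
    w=W[r0:r1,c0:c1].reshape(-1,3);c=im[r0:r1,c0:c1].reshape(-1,3)
    sat=c.max(1)-c.min(1)
    def rep(nm,m):
        q=w[m]; q=q[~np.isnan(q[:,0])]
        if len(q)<4: print(n,nm,len(q));return
        rect=cv2.minAreaRect(q[:,:2].astype(np.float32)*1000)
        print(n,nm,len(q),'med',np.median(q,0).round(4),'rect',np.round(rect[0],1),np.round(rect[1],1),round(rect[2],2),'z',np.percentile(q[:,2],[5,95]).round(3))
    rep('rim',(abs(w[:,2]-.11)<.005)&(sat<40))
    rep('pod',(abs(w[:,2]-.07)<.004)&(sat<45)&(w[:,0]>.4))
    g=(c[:,1]>c[:,0]+50)&(c[:,1]>c[:,2]+40); rep('green',g)
    r=(c[:,0]>c[:,1]+110)&(c[:,2]<80)&(c[:,1]<60); rep('red',r)
    b=(c[:,2]>c[:,0]+60); rep('blue',b); rep('bluetop',b&(abs(w[:,2]-.093)<.004))
    rep('lid',w[:,2]>.125)
    q=w[w[:,2]>.125];print(np.nanmax(w[:,2]), q[np.nanargmax(q[:,2])])
```

```text
top rim 304 med [ 0.4896 -0.0048  0.1096] rect [502.6  50.6] [170.  176.8] 4.25 z [0.106 0.114]
top pod 341 med [0.6332 0.0473 0.0693] rect [542.8 -13.9] [240.7 292.9] 5.05 z [0.066 0.073]
top green 49 med [0.6259 0.0117 0.0894] rect [625.9  10.8] [24.7 24.7] 63.95 z [0.081 0.097]
top red 29 med [0.6236 0.0909 0.0876] rect [623.9  92.1] [14.7 23.9] 19.99 z [0.082 0.095]
top blue 250 med [ 0.5294 -0.1154  0.0946] rect [550.7 -44.7] [234.9 225.2] 1.28 z [0.081 0.105]
top bluetop 91 med [ 0.5231 -0.1164  0.0932] rect [542.8 -44.7] [218.7 225. ] 1.13 z [0.089 0.097]
top lid 1086 med [0.499  0.0904 0.2086] rect [500.1  95.1] [170.4  79.8] 4.17 z [0.135 0.263]
0.27241041198308835 [0.43067521 0.05022673 0.27241041]
scene rim 712 med [0.5224 0.0399 0.1094] rect [485.3  59. ] [232.8 547.4] 61.13 z [0.106 0.113]
scene pod 919 med [0.6233 0.0499 0.07  ] rect [548.   7.] [239.2 258.4] 3.64 z [0.067 0.073]
scene green 56 med [0.63   0.0115 0.0913] rect [621.5  15.6] [25.3 45.4] 63.55 z [0.084 0.095]
scene red 7 med [0.6166 0.0932 0.0907] rect [622.4  86.7] [13.8 23.4] 54.69 z [0.088 0.093]
scene blue 461 med [0.4379 0.0313 0.1027] rect [384.4  46.8] [237.1 680.7] 35.99 z [0.088 0.108]
scene bluetop 116 med [ 0.5248 -0.1176  0.093 ] rect [ 519.5 -117.4] [160.1  10.6] 4.81 z [0.09  0.096]
scene lid 448 med [0.5318 0.0775 0.2263] rect [505.4  90. ] [175.7  76.4] 6.44 z [0.135 0.265]
0.26864585073069225 [0.50775046 0.06096675 0.26864585]
```

>>> step_arm:
  deltas:
    - {"dp":[0,0,-0.25],"twist":1}
    - {"dp":[0,0,-0.25],"twist":1}
    - {"dp":[0,0,-0.25],"twist":1}
    - {"dp":[0,0,-0.25],"twist":1}
    - {"dp":[0,0,-0.25],"twist":1}
    - {"dp":[0,0,-0.25],"twist":1}
    - {"dp":[0,0,-0.25],"twist":1}
    - {"dp":[0,0,-0.25],"twist":1}
    - {"dp":[0,0,-0.25],"twist":1}
    - {"dp":[0,0,-0.25],"twist":1}
    - {"dp":[0,0,-0.25],"twist":1}
    - {"dp":[0,0,-0.25],"twist":1}
  gripper: 0.2

```text
time_s: 2.0
ee_pos: [0.1232, 0.536, 0.3258]
eef_rot: [-3.142, 0.0, 2.075]
force: [0.1, 0.1, -0.1]
grip_width: 0.0563
grip_force: 0.0
```

>>> step_arm:
  deltas:
    - {"dp":[0,0,0],"twist":1}
    - {"dp":[0,0,0],"twist":1}
    - {"dp":[0,0,0],"twist":1}
    - {"dp":[0,0,0],"twist":1}
    - {"dp":[0,0,0],"twist":1}
    - {"dp":[0,0,0],"twist":1}
    - {"dp":[0,0,0],"twist":0.2}
    - {"dp":[0,0,0],"twist":0}

```text
time_s: 2.8
ee_pos: [0.1231, 0.536, 0.3254]
eef_rot: [-3.142, -0.0, 1.646]
force: [0.6, -0.4, 0.7]
grip_width: 0.0562
grip_force: 0.0
```

```bash
cat >> h.py <<'E'
C=np.array([.5035,.0473]);YAW=np.radians(94.3)
def cab(p):
    d=np.asarray(p)[...,:2]-C;c,s=np.cos(YAW),np.sin(YAW)
    return np.stack([d[...,0]*c+d[...,1]*s,-d[...,0]*s+d[...,1]*c],-1)
def st():
    o=ctrl.get_obs();print('t',round(o['time_s'],2),'cab',(cab(o['ee_pos'])*1000).round(1),'z',(o['ee_pos'][2]*1000).round(1),'world',o['ee_pos'].round(4),'rot',np.degrees(o['eef_rot']).round(2),'q',o['qpos'].round(2),'w',o['grip_width'],'F',o['force'].round(1))
E
python3 - <<'E'
from h import *
st()
im,d,c=cam('top');W=pts(d,c);np.save('top2.npy',W);np.save('top2im.npy',im)
for l in('varnish','block'):
    r=ctrl.cut_out('top',l)
    for k in r[:2]:
        q=W[k['pixels']];print(l,k['conf'],np.nanmedian(q,0),(cab(np.nanmedian(q,0))*1000).round())
T=np.load('top.npy');w=T[155:240,228:322].reshape(-1,3);cc=cab(w)*1000
for nm,lo,hi in(('front face',.02,.088),('front top',.089,.097)):
    m=(w[:,2]>lo)&(w[:,2]<hi)&(cc[:,0]<-145)&(abs(cc[:,1])<82);print(nm,m.sum(),np.percentile(cc[m],[2,50,98],axis=0).round(1))
m=(w[:,2]>.14)&(cc[:,1]>-85);x=(85-cc[m,0]);z=w[m,2]*1000-110
print('theta',np.percentile(np.degrees(np.arctan2(z,x)),[10,50,90]),np.percentile(np.hypot(x,z),[50,95,99]))
m=(abs(w[:,2]-.11)<.004);print('rim cab',np.nanpercentile(cc[m],[1,99],axis=0))
E
```

```text
t 2.8 cab [515.9 342.7] z 325.4 world [0.1231 0.536  0.3254] rot [-180.     -0.     94.33] q [1.28 0.24 1.32 0.   1.58 1.2 ] w 0.056214446118950934 F [ 0.6 -0.4  0.7]
varnish 0.74 [ 0.65581955 -0.15607729  0.06926389] [-214. -137.]
front face 205 [[-183.7  -72.4]
 [-160.5    2.3]
 [-145.4   74.4]]
front top 77 [[-171.1  -77.7]
 [-166.3    6. ]
 [-161.2   81. ]]
theta [64.80060815 66.78426218 71.67937625] [113.93869322 169.28911147 173.05688318]
rim cab [[-84.80585974 -83.68251486]
 [ 91.78494781  85.12515762]]
```

>>> step_arm:
  deltas:
    - {"dp":[-0.9,0.42,0]}
    - {"dp":[-0.9,0.42,0]}
    - {"dp":[-0.9,0.42,0]}
    - {"dp":[-0.9,0.42,0]}
    - {"dp":[-0.9,0.42,0]}
    - {"dp":[-0.9,0.42,0]}
    - {"dp":[-0.9,0.42,0]}
    - {"dp":[-0.9,0.42,0]}
    - {"dp":[-0.9,0.42,0]}
    - {"dp":[-0.9,0.42,0]}
    - {"dp":[-0.9,0.42,0]}
    - {"dp":[-0.9,0.42,0]}

```text
invalid input at $.deltas[0]: expected keys dp, twist
```

>>> step_arm:
  deltas:
    - {"dp":[-0.9,0.42,0]}
    - {"dp":[-0.9,0.42,0]}
    - {"dp":[-0.9,0.42,0]}
    - {"dp":[-0.9,0.42,0]}
    - {"dp":[-0.9,0.42,0]}
    - {"dp":[-0.9,0.42,0]}
    - {"dp":[-0.9,0.42,0]}
    - {"dp":[-0.9,0.42,0]}
    - {"dp":[0,0,0]}
    - {"dp":[0,0,0]}

```text
invalid input at $.deltas[0]: expected keys dp, twist
```

```bash
python3 -c "
from h import *
st()"
```

```text
t 2.95 cab [515.9 342.7] z 325.5 world [0.1231 0.536  0.3255] rot [-180.      0.     94.34] q [ 1.28  0.24  1.32 -0.    1.58  1.2 ] w 0.05639843852546544 F [ 0.3  0.6 -0.6]
```

>>> step_arm:
  deltas:
    - {"dp":[-0.9,0.42,0],"twist":0}
    - {"dp":[-0.9,0.42,0],"twist":0}
    - {"dp":[-0.9,0.42,0],"twist":0}
    - {"dp":[-0.9,0.42,0],"twist":0}
    - {"dp":[-0.9,0.42,0],"twist":0}
    - {"dp":[-0.9,0.42,0],"twist":0}
    - {"dp":[-0.9,0.42,0],"twist":0}
    - {"dp":[-0.9,0.42,0],"twist":0}
    - {"dp":[-0.9,0.42,0],"twist":0}
    - {"dp":[-0.9,0.42,0],"twist":0}
    - {"dp":[-0.9,0.42,0],"twist":0}
    - {"dp":[-0.9,0.42,0],"twist":0}

```text
time_s: 4.15
ee_pos: [0.3567, 0.1186, 0.3257]
eef_rot: [3.141, -0.0, 1.646]
force: [0.4, 0.8, -0.5]
grip_width: 0.0559
grip_force: 0.0
```

>>> step_arm:
  deltas:
    - {"dp":[-0.9,0.42,0],"twist":0}
    - {"dp":[-0.9,0.42,0],"twist":0}
    - {"dp":[-0.9,0.42,0],"twist":0}
    - {"dp":[-0.9,0.42,0],"twist":0}
    - {"dp":[-0.9,0.42,0],"twist":0}
    - {"dp":[-0.9,0.42,0],"twist":0}
    - {"dp":[-0.9,0.42,0],"twist":0}
    - {"dp":[-0.9,0.42,0],"twist":0}
    - {"dp":[0,0,0],"twist":0}
    - {"dp":[0,0,0],"twist":0}

```text
time_s: 5.15
ee_pos: [0.5116, -0.1573, 0.325]
eef_rot: [-3.141, -0.001, 1.645]
force: [0.5, 0.0, 0.6]
grip_width: 0.0566
grip_force: 0.0
```

```bash
python3 -c "
from h import *
st()"
```

```text
t 5.15 cab [-204.6    7.2] z 325.0 world [ 0.5116 -0.1573  0.325 ] rot [-1.7995e+02 -3.0000e-02  9.4240e+01] q [-0.37  0.21  1.36  0.    1.57 -0.44] w 0.05655389546601998 F [0.5 0.  0.6]
```

>>> step_arm:
  deltas:
    - {"dp":[-0.1,0.15,0.8],"twist":0}
    - {"dp":[-0.1,0,0.8],"twist":0}
    - {"dp":[0,0,0.8],"twist":0}
    - {"dp":[0,0,0.8],"twist":0}
    - {"dp":[0,0,0.8],"twist":0}
    - {"dp":[0,0,0.8],"twist":0}
    - {"dp":[0,0,0.8],"twist":0}
    - {"dp":[0,0,0.8],"twist":0}
    - {"dp":[0,0,0.6],"twist":0}
    - {"dp":[0,0,0],"twist":0}
    - {"dp":[0,0,0],"twist":0}

```text
time_s: 6.25
ee_pos: [0.5186, -0.164, 0.0466]
eef_rot: [3.141, 0.0, 1.646]
force: [-0.4, -0.0, 1.0]
grip_width: 0.0562
grip_force: 0.0
```

>>> step_arm:
  deltas:
    - {"dp":[0.15,0,0],"twist":0}
    - {"dp":[0.15,0,0],"twist":0}
    - {"dp":[0.1,0,0],"twist":0}
    - {"dp":[0.1,0,0],"twist":0}
    - {"dp":[0.1,0,0],"twist":0}
    - {"dp":[0.1,0,0],"twist":0}
    - {"dp":[0.1,0,0],"twist":0}
    - {"dp":[0.1,0,0],"twist":0}

```text
time_s: 7.05
ee_pos: [0.5156, -0.1286, 0.0455]
eef_rot: [3.141, 0.0, 1.645]
force: [0.4, -3.4, -0.7]
grip_width: 0.0561
grip_force: 1.4
```

```bash
python3 -c "
from h import *
st()"
```

```text
t 7.05 cab [-176.3    1.1] z 45.5 world [ 0.5156 -0.1286  0.0455] rot [1.7999e+02 3.0000e-02 9.4260e+01] q [-0.31  0.45  1.72 -0.    0.97 -0.39] w 0.05609945349036833 F [ 0.4 -3.4 -0.7]
```

>>> step_arm:
  deltas:
    - {"dp":[0.12,0,0],"twist":0}
    - {"dp":[0.12,0,0],"twist":0}
    - {"dp":[0.12,0,0],"twist":0}
    - {"dp":[0.12,0,0],"twist":0}
    - {"dp":[0.12,0,0],"twist":0}
    - {"dp":[0.12,0,0],"twist":0}
    - {"dp":[0.12,0,0],"twist":0}
    - {"dp":[0.12,0,0],"twist":0}
    - {"dp":[0.12,0,0],"twist":0}
    - {"dp":[0.12,0,0],"twist":0}
    - {"dp":[0.12,0,0],"twist":0}
    - {"dp":[0.12,0,0],"twist":0}

```text
time_s: 8.25
ee_pos: [0.5113, -0.0708, 0.0454]
eef_rot: [-3.142, 0.0, 1.645]
force: [0.2, -3.3, -0.5]
grip_width: 0.0563
grip_force: 1.4
```

```bash
python3 -c "
from h import *
st()"
```

```text
t 8.25 cab [-118.3    1.1] z 45.4 world [ 0.5113 -0.0708  0.0454] rot [-180.      0.     94.27] q [-0.21  0.42  1.77 -0.    0.95 -0.28] w 0.05631363044434928 F [ 0.2 -3.3 -0.5]
```

>>> step_arm:
  deltas:
    - {"dp":[0.08,0,0],"twist":0}
    - {"dp":[0.08,0,0],"twist":0}
    - {"dp":[0.08,0,0],"twist":0}
    - {"dp":[0.04,0,0],"twist":0}
    - {"dp":[0.04,0,0],"twist":0}
    - {"dp":[0,0,0],"twist":0}

```text
time_s: 8.85
ee_pos: [0.5104, -0.0582, 0.0455]
eef_rot: [-3.142, -0.0, 1.645]
force: [0.2, -0.1, -0.1]
grip_width: 0.0563
grip_force: 0.0
```

>>> step_arm:
  deltas:
    - {"dp":[0.04,0,0],"twist":0}
    - {"dp":[0.04,0,0],"twist":0}
    - {"dp":[0,0,0],"twist":0}

```text
time_s: 9.15
ee_pos: [0.5101, -0.0556, 0.0455]
eef_rot: [-3.142, 0.001, 1.645]
force: [-0.7, -6.6, -0.3]
grip_width: 0.0563
grip_force: 3.2
```

>>> step_arm:
  deltas:
    - {"dp":[0.04,0,0],"twist":0}
    - {"dp":[0.04,0,0],"twist":0}
    - {"dp":[0,0,0],"twist":0}

```text
time_s: 9.45
ee_pos: [0.5101, -0.0554, 0.0455]
eef_rot: [3.141, 0.005, 1.644]
force: [2.2, -33.3, -4.8]
grip_width: 0.0567
grip_force: 16.6
```

>>> step_arm:
  deltas:
    - {"dp":[-0.2,0,0],"twist":0}
    - {"dp":[-0.2,0,0],"twist":0}
    - {"dp":[-0.1,0,0],"twist":0}
    - {"dp":[0,0,-0.9],"twist":0}
    - {"dp":[0,0,-0.9],"twist":0}
    - {"dp":[0,0,-0.9],"twist":0}
    - {"dp":[0,0,-0.9],"twist":0}
    - {"dp":[0,0,-0.9],"twist":0}
    - {"dp":[0,0,-0.9],"twist":0}
    - {"dp":[0,0,-0.9],"twist":0}
    - {"dp":[0,0,-0.9],"twist":0}

```text
time_s: 10.55
ee_pos: [0.5111, -0.0717, 0.335]
eef_rot: [3.141, -0.0, 1.646]
force: [0.6, 0.4, -0.8]
grip_width: 0.0565
grip_force: 0.0
```

Run:
```python
from h import *
st()
for n in('top','scene'):
    im,d,c=cam(n);w=pts(d,c).reshape(-1,3);cc=cab(w)*1000;k=im.reshape(-1,3).astype(int);b=k[:,2]>k[:,0]+60
    m=b&(abs(w[:,2]-.093)<.004)&(cc[:,0]<-60)&(cc[:,0]>-200)&(abs(cc[:,1])<90);print(n,m.sum(),np.percentile(cc[m],[2,50,98],axis=0).round(1))
    m=(w[:,2]>.14)&(w[:,2]<.285)&(abs(cc[:,1])<80)&(cc[:,0]>0)&(cc[:,0]<100);x=(85-cc[m,0]);z=w[m,2]*1000-110
    A=np.c_[x,z];u,s,v=np.linalg.svd(A-A.mean(0));print('slope',abs(np.degrees(np.arctan2(v[0,1],v[0,0]))),s,A[A[:,1].argmax()],A.mean(0))
    if n=='scene': cv2.imwrite('pics/s2.png',cv2.resize(im[90:300,150:430,::-1],(800,600),interpolation=2))
```

```text
t 10.55 cab [-119.2    1.3] z 335.0 world [ 0.5111 -0.0717  0.335 ] rot [ 1.7999e+02 -2.0000e-02  9.4290e+01] q [-0.21  0.16  1.4   0.    1.59 -0.29] w 0.05650308541466781 F [ 0.6  0.4 -0.8]
top 2 [[-90.9  25.7]
 [-89.3  27.5]
 [-87.8  29.3]]
slope 117.61132875868643 [1324.93786375   65.86340425] [ 71.10977431 162.15693154] [ 43.94010361 101.59239261]
scene 120 [[-94.1 -78.7]
 [-89.4  -3. ]
 [-83.9  76.5]]
slope 114.87112951323422 [770.31921439  35.20954073] [ 73.03003048 157.82834682] [ 57.45450871 118.1390383 ]
```

View pics/s2.png

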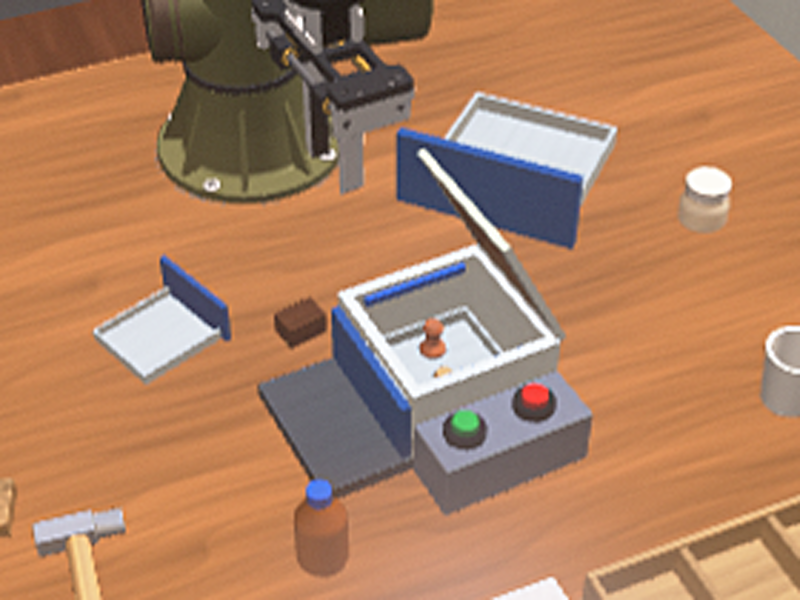

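>>> step_arm:
  deltas:
    - {"dp":[0.7,0,0],"twist":0}
    - {"dp":[0.7,0,0],"twist":0}
    - {"dp":[0.7,0,0],"twist":0}
    - {"dp":[0.7,0,0],"twist":0}
    - {"dp":[0.7,0,0],"twist":0}
    - {"dp":[0.7,0,0],"twist":0}
    - {"dp":[0,0,0.5],"twist":0}
    - {"dp":[0,0,0.5],"twist":0}
    - {"dp":[0,0,0.5],"twist":0}
    - {"dp":[0,0,0.5],"twist":0}
    - {"dp":[0,0,0.15],"twist":0}
    - {"dp":[0,0,0],"twist":0}
  gripper: -1

```text
time_s: 11.85
ee_pos: [0.4986, 0.0956, 0.2467]
eef_rot: [-3.14, -0.0, 1.645]
force: [0.7, -0.2, 0.9]
grip_width: 0.0006
grip_force: 0.0
```

```bash
python3 -c "
from h import *
st()"
```

```text
t 11.85 cab [48.5  1.3] z 246.7 world [0.4986 0.0956 0.2467] rot [-179.9    -0.     94.27] q [0.12 0.18 1.58 0.   1.39 0.04] w 0.0006347311091371652 F [ 0.7 -0.2  0.9]
```

>>> step_arm:
  deltas:
    - {"dp":[-0.12,0,0.01],"twist":0}
    - {"dp":[-0.12,0,0.01],"twist":0}
    - {"dp":[-0.12,0,0.01],"twist":0}
    - {"dp":[-0.12,0,0.02],"twist":0}
    - {"dp":[-0.12,0,0.02],"twist":0}
    - {"dp":[-0.14,0,0.08],"twist":0}
    - {"dp":[-0.14,0,0.08],"twist":0}
    - {"dp":[-0.135,0,0.095],"twist":0}
    - {"dp":[-0.135,0,0.095],"twist":0}
    - {"dp":[-0.125,0,0.105],"twist":0}
    - {"dp":[-0.125,0,0.105],"twist":0}

```text
time_s: 12.95
ee_pos: [0.5031, 0.0392, 0.2218]
eef_rot: [-3.141, 0.0, 1.645]
force: [-0.2, -0.5, 0.7]
grip_width: 0.0007
grip_force: 0.6
```

```bash
python3 -c "
from h import *
st()"
```

```text
t 12.95 cab [-8.  1.] z 221.8 world [0.5031 0.0392 0.2218] rot [-179.99    0.     94.26] q [ 0.01  0.19  1.62 -0.    1.33 -0.07] w 0.0006734163078387194 F [-0.2 -0.5  0.7]
```

>>> step_arm:
  deltas:
    - {"dp":[-0.118,0,0.115],"twist":0}
    - {"dp":[-0.118,0,0.115],"twist":0}
    - {"dp":[-0.106,0,0.124],"twist":0}
    - {"dp":[-0.106,0,0.124],"twist":0}
    - {"dp":[-0.095,0,0.134],"twist":0}
    - {"dp":[-0.095,0,0.134],"twist":0}
    - {"dp":[-0.084,0,0.141],"twist":0}
    - {"dp":[-0.084,0,0.141],"twist":0}
    - {"dp":[-0.07,0,0.148],"twist":0}
    - {"dp":[-0.07,0,0.148],"twist":0}
    - {"dp":[-0.057,0,0.152],"twist":0}
    - {"dp":[-0.057,0,0.152],"twist":0}

```text
time_s: 14.15
ee_pos: [0.5062, -0.0028, 0.1566]
eef_rot: [3.142, 0.0, 1.645]
force: [-0.5, 1.1, 1.1]
grip_width: 0.0002
grip_force: 0.4
```

```bash
python3 -c "
from h import *
st()"
```

```text
t 14.15 cab [-50.2   1. ] z 156.6 world [ 0.5062 -0.0028  0.1566] rot [180.     0.    94.26] q [-0.08  0.25  1.7  -0.    1.19 -0.15] w 0.0001837687728940123 F [-0.5  1.1  1.1]
```

>>> step_arm:
  deltas:
    - {"dp":[-0.044,0,0.158],"twist":0}
    - {"dp":[-0.044,0,0.158],"twist":0}
    - {"dp":[-0.03,0,0.16],"twist":0}
    - {"dp":[-0.03,0,0.16],"twist":0}
    - {"dp":[-0.015,0,0.16],"twist":0}
    - {"dp":[-0.015,0,0.12],"twist":0}
    - {"dp":[0,0,0],"twist":0}

```text
time_s: 14.85
ee_pos: [0.5065, -0.0097, 0.1198]
eef_rot: [-3.141, -0.0, 1.645]
force: [0.3, 0.3, 0.0]
grip_width: 0.0006
grip_force: 0.0
```

>>> step_arm:
  deltas:
    - {"dp":[0,0,0.04],"twist":0}
    - {"dp":[0,0,0.02],"twist":0}
    - {"dp":[0,0,0],"twist":0}

```text
time_s: 15.15
ee_pos: [0.5069, -0.0097, 0.1183]
eef_rot: [3.141, 0.0, 1.645]
force: [0.0, -0.7, 0.7]
grip_width: 0.0005
grip_force: 0.4
```

>>> step_arm:
  deltas:
    - {"dp":[0,0,0.025],"twist":0}
    - {"dp":[0,0,0.025],"twist":0}
    - {"dp":[0,0,0],"twist":0}

```text
time_s: 15.45
ee_pos: [0.507, -0.0097, 0.118]
eef_rot: [3.14, 0.0, 1.645]
force: [-9.3, -0.3, 22.3]
grip_width: 0.0005
grip_force: 10.8
```

```bash
python3 -c "
from h import *
st()"
```

```text
t 15.45 cab [-57.1   0.7] z 118.0 world [ 0.507  -0.0097  0.118 ] rot [1.7992e+02 2.0000e-02 9.4270e+01] q [-0.09  0.3   1.74 -0.    1.1  -0.17] w 0.00048234905367559844 F [-9.3 -0.3 22.3]
```

>>> step_arm:
  deltas:
    - {"dp":[0,0,-0.5],"twist":0}
    - {"dp":[0,0,-0.5],"twist":0}
    - {"dp":[0,0,-0.5],"twist":0}
    - {"dp":[0.1,0.6,0],"twist":0}
    - {"dp":[0.1,0.6,0],"twist":0}
    - {"dp":[0.1,0.6,0],"twist":0}
    - {"dp":[0,0.6,0],"twist":0}
    - {"dp":[0,0.6,0],"twist":0}
    - {"dp":[0,0,0],"twist":0}
    - {"dp":[0,0,0],"twist":0}

```text
time_s: 16.45
ee_pos: [0.6252, 0.0112, 0.1755]
eef_rot: [-3.141, -0.0, 1.645]
force: [-0.6, -0.5, 0.0]
grip_width: 0.0003
grip_force: 0.0
```

Run:
```python
from h import *
st()
S=np.load('scene.npy').reshape(-1,3);k=np.load('sceneim.npy').reshape(-1,3).astype(int);cc=cab(S)*1000
m=(np.hypot(cc[:,0]+45,cc[:,1]+120)<9);print('green z',np.percentile(S[m,2],[10,50,90]))
im,d,c=cam('scene');w=pts(d,c).reshape(-1,3);cc=cab(w)*1000
m=(abs(cc[:,0]+40)<40)&(abs(cc[:,1]-40)<30)&(w[:,2]<.14);print('lid z',np.percentile(w[m,2],[10,50,90]))
cv2.imwrite('pics/s3.png',cv2.resize(im[90:300,150:430,::-1],(800,600),interpolation=2))
```

```text
t 16.45 cab [ -45.1 -118.6] z 175.5 world [0.6252 0.0112 0.1755] rot [-1.7994e+02 -1.0000e-02  9.4270e+01] q [-0.04  0.49  1.33  0.    1.33 -0.12] w 0.00030888643274409845 F [-0.6 -0.5  0. ]
green z [0.08754222 0.09161872 0.09342267]
lid z [0.11442615 0.11764031 0.12046972]
```

View pics/s3.png

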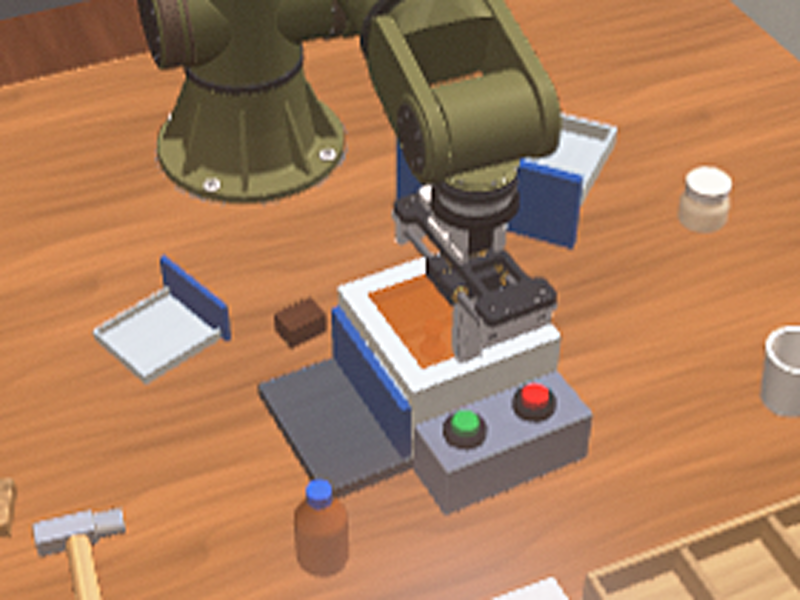

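The lid is shut: its top measures z = 0.118, flat over the chamber at crop (420,330). The closed fingertips are above the green button at crop (465,425).

>>> step_arm:
  deltas:
    - {"dp":[0,0,0.5],"twist":0}
    - {"dp":[0,0,0.5],"twist":0}
    - {"dp":[0,0,0.5],"twist":0}
    - {"dp":[0,0,0.4],"twist":0}
    - {"dp":[0,0,0.05],"twist":0}
    - {"dp":[0,0,0.05],"twist":0}
    - {"dp":[0,0,0.05],"twist":0}
    - {"dp":[0,0,0.05],"twist":0}
    - {"dp":[0,0,0],"twist":0}

```text
time_s: 17.4
ee_pos: [0.6256, 0.0112, 0.0924]
eef_rot: [3.141, 0.0, 1.645]
force: [-0.4, 0.5, 1.1]
grip_width: 0.0005
grip_force: 0.0
```

>>> step_arm:
  deltas:
    - {"dp":[0,0,0.05],"twist":0}
    - {"dp":[0,0,0],"twist":0}

```text
time_s: 17.6
ee_pos: [0.6257, 0.0112, 0.0903]
eef_rot: [3.141, 0.0, 1.645]
force: [-0.7, 0.1, 3.2]
grip_width: 0.0004
grip_force: 1.2
```

>>> step_arm:
  deltas:
    - {"dp":[0,0,0.05],"twist":0}
    - {"dp":[0,0,0],"twist":0}

```text
time_s: 17.8
ee_pos: [0.6257, 0.0112, 0.0881]
eef_rot: [3.141, 0.0, 1.645]
force: [0.0, 0.3, 4.0]
grip_width: 0.0004
grip_force: 1.9
```

Now pressing on to the end of the button's travel.

>>> step_arm:
  deltas:
    - {"dp":[0,0,0.04],"twist":0}
    - {"dp":[0,0,0],"twist":0}
    - {"dp":[0,0,0],"twist":0}

```text
time_s: 18.1
ee_pos: [0.6257, 0.0112, 0.0867]
eef_rot: [3.141, 0.0, 1.645]
force: [0.4, 0.4, 4.6]
grip_width: 0.0003
grip_force: 2.3
```

>>> step_arm:
  deltas:
    - {"dp":[0,0,0.04],"twist":0}
    - {"dp":[0,0,0],"twist":0}
    - {"dp":[0,0,0],"twist":0}

```text
time_s: 18.4
ee_pos: [0.6258, 0.0112, 0.0861]
eef_rot: [3.141, 0.0, 1.645]
force: [-5.1, -0.4, 12.5]
grip_width: 0.0008
grip_force: 7.0
```

Bottomed out: 12.5 N, well above the spring's 5 N. Releasing.

>>> step_arm:
  deltas:
    - {"dp":[0,0,0],"twist":0}
    - {"dp":[0,0,-0.1],"twist":0}
    - {"dp":[0,0,-0.2],"twist":0}
    - {"dp":[0,0,-0.5],"twist":0}
    - {"dp":[0,0,-0.8],"twist":0}
    - {"dp":[0,0,-0.8],"twist":0}
    - {"dp":[0,0,-0.8],"twist":0}
    - {"dp":[0,0,-0.8],"twist":0}
    - {"dp":[0,0,0],"twist":0}
    - {"dp":[0,0,0],"twist":0}
    - {"dp":[0,0,0],"twist":0}

```text
time_s: 19.5
ee_pos: [0.625, 0.0112, 0.2434]
eef_rot: [-3.139, -0.0, 1.645]
force: [0.6, 0.3, 0.8]
grip_width: 0.0007
grip_force: 0.0
```

Run:
```python
from h import *
st()
im,d,c=cam('scene');w=pts(d,c).reshape(-1,3);cc=cab(w)*1000;k=im.reshape(-1,3).astype(int)
m=(abs(cc[:,0]+40)<40)&(abs(cc[:,1]-40)<30)&(w[:,2]<.14);print('lid z',np.percentile(w[m,2],[10,50,90]))
m=(np.hypot(cc[:,0]+45,cc[:,1]+120)<9)&(w[:,2]<.12);print('green z',np.percentile(w[m,2],[10,50,90]))
m=(k[:,2]>k[:,0]+60)&(abs(w[:,2]-.093)<.004)&(cc[:,0]<-60)&(cc[:,0]>-200)&(abs(cc[:,1])<90);print(np.percentile(cc[m],[2,50,98],axis=0).round(1))
```

```text
t 19.5 cab [ -45.1 -118.5] z 243.4 world [0.625  0.0112 0.2434] rot [-1.7986e+02 -2.0000e-02  9.4260e+01] q [-0.04  0.45  1.23 -0.    1.46 -0.12] w 0.0006612404270853197 F [0.6 0.3 0.8]
lid z [0.11418105 0.11754998 0.12062892]
green z [0.08996844 0.0917182  0.09475416]
[[-94.4 -80.6]
 [-89.   -7.3]
 [-84.2  77.1]]
```

```bash
python3 -c "
from station import ctrl
print(ctrl.hand_in())"
```

```text
the job is handed in; nothing more can be done
None
```

The job is handed in, though no verdict came back: the tray measured home, the lid shut, and the green button was pressed all the way in and is up again; I saw both plugs standing after the tray push but couldn't check them once the lid was closed.

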